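Clip the cart wheels onto their axle

ROBOT

A 6-joint arm with a two-finger parallel gripper is mounted at the origin on a cart in front of the work surface, level with it; the furniture and walls round the work are solid. World frame = base frame: x ahead of the robot, y to its left, z up, the work surface at z = 0. Lengths are in m, angles in rad, forces in N, time in s.
With the tool pointing down it reaches from about 0.325 to 0.9 m from the base axis. Payload 6.1 kg.
Tool frame: the origin (TCP) lies midway between the tips of the shut fingers; the grasp point (between the pads) lies 19 mm behind it (manip.grip_depth is the distance from the TCP to the grasp point, in m); z points along the fingers, y is the line along which they close (so a half turn about z gives the same grasp; the last joint's range is limited). The gripper opens to 85 mm and grips with 20 to 120 N. Pads are 22 mm wide; open, the fingers measure 114 mm over their backs; the gripper's body (76 mm by 85 mm) begins 54 mm behind the grasp point. The pads swing forward as they close: fully open they stand 13 mm farther back than shut.
Start: joints at [-1.447, 0.22, 1.526, -0, 1.395, -0.126], TCP at [0.154, -0.606, 0.231] pointing down, gripper open.
Joint ranges: [-2.98, 2.98], [-0.91, 2.08], [0.09, 2.57], [-1.24, 4.39], [0.2, 2.65], [-2.68, 2.68]. Speed limits (rad/s): [2.57, 2.57, 3.01, 3.14, 3.14, 3.14].

INTERFACE

Orientations are given as a unit quaternion [x, y, z, w].
In Python, from bench import manip gives the robot as it stands. The module is installed in compiled form; this text tells all that it offers.
- The arm moves only by the shell command python3 -m crank 'ROWS' [FORCE]. ROWS is JSON, one flat list of numbers, 7 for each row, row after row: the opening, from 0 (shut) to 1 (fully open), then the shift along the tool's x, y, z in units of 40 mm (1.0 is 40 mm), then the turn, a rotation vector about the tool's x, y, z in units of 6 degrees (1.0 is 6 degrees). In form: [fingers, x, y, z, wx, wy, wz, fingers, x, y, z, wx, wy, wz, ...]. A call has exactly 10 rows; each row shifts and turns the commanded pose from where the row before left it, along the tool's axes as they then stand; what a row does not reach is not made up. A row lasts 1/8 s, in which the tool goes at most 62.5 mm and 10.7 degrees, less where a joint would pass 70% of its speed; a pose out of reach is approached as far as the arm can. A call is refused whole if a number of a shift passes 1 or a number of a turn 1, either way. A call with a gripper value outside its range is refused whole. The fingers move at their own pace and stop on an object; FORCE is the grip in N (left out, the last holds). Time passes only in rows, so rows that do not move let the fingers close, or fill a call up. It gives the time, the measured TCP pose, the force, the opening and the grip force at its end, in the units of the state.
- manip.sense(): the state, without advancing time (a new reading comes with each control period).
- manip.get_image(name): name is "scene" or "top" or "wrist"; returns a dict with "color" (384x512x3 uint8, red, green, blue), "range_z" (384x512 float32, m along the optical axis (not along the pixel's ray), 0 where there is no reading), "vertical_fov" (degrees; the focal length in pixels is half the picture's height over the tangent of half this angle, whatever the lens; pixels are square), "cx", "cy" (the principal point, pixels), "dist_coeffs" ([k1, k2, p1, p2, k3] as OpenCV has them; the pictures are not rectified), "xyz" and "orientation" of the camera in the world. Camera axes: x right, y up, looking along -z (the intrinsics and any distortion apply to the point x, -y, -z); pixel columns grow to the right and rows downward; lengths in m; the calibration is good to about 2 mm. A picture is of the moment at which its call begins.
- manip.finish_job(): hands the job in; it is judged then, once.
The state is a dict: "clock": time; "joint_positions": joint angles; "joint_vel": joint speeds; "joint_efforts": joint torques, N m; "ee_pos": TCP position; "ee_rot": TCP orientation; "contact_force": force on the tool from outside, world axes, zero at the start; "torque": the same for the moment, N m; "grip_width": opening from 0.0 (shut) to 1.0 (fully open); "grip_force": force on a finger pad.
Only numpy, scipy, OpenCV 4.12 (cv2) and the standard library are available. Lean on these libraries where they do the work, as an engineer would, in place of code of your own. Each camera call takes 0.05 s, during which the arm holds its last target. There are 200 camera calls.

TASK

Lock both wheels of the small cart undercarriage (yellow hubs) on their axle: push each of its two steel R-clips straight down until its bow springs over the axle and the clip sits fully home. The brass R-clip on the red drawbar fork must stay as it is, only started in its pin, because that pin has to come out again.

Things in the scene. Friction and masses are not known exactly. Their poses are not given: they have to be found in the camera images.
- undercarriage: Small cart undercarriage fixed on the worktop: grey axle block, a wheel with yellow hub (84 mm across) on each side, level steel axle 20 mm thick, its centre 42 mm up. Origin under the block on the worktop; y runs along the axle to the left end (within 25 degrees of the robot's +y), z up. A steel R-clip of 5 mm wire stands in a cross-hole near each axle end, 103 mm from the middle.
- left_clip_top (a point): Middle of the upper edge of the left (+y) steel clip's loop (23 mm wide across the axle, 5 mm thick); press here from above. About 110 mm above the worktop at the start, 87 mm fully home. Slides only vertically; pushed slowly it resists with 5 to 10 N and springs back if let go within 10 mm; past 12 mm it snaps home to a stop. Axes as the undercarriage. The wheel's face is 28 mm inboard, 84 mm high.
- right_clip_top (a point): The same point on the same kind of steel R-clip at the right (-y) end of the same axle, 206 mm from the left one. Same heights, travel, spring and axes; its wheel too lies 28 mm inboard.
- tow_clip_top (a point): The same point on the brass R-clip of the tow pin in the fixed red drawbar fork (foot 90 x 85 mm, two ears 63 mm high), about 110 mm above the worktop. The same kind of spring clip, also only started in its pin: it must not be pushed in. The fork may stand to the right or to the left of the undercarriage.
Mind the look-alikes: they are no part of the job. There is more than one size of the part that bears tow_clip_top; the job needs the largest.

How it is judged:
At the end, for the whole second after the job is handed in: Both steel clips of the undercarriage are home: the tops of their loops less than 92 mm above the worktop (fully home is 87 mm); the brass clip's top is still more than 104 mm above it (height (world z) of each of left_clip_top, right_clip_top below 0.092 m and height (world z) of tow_clip_top above 0.104 m); the robot touches nothing.
It fails at once if the brass clip on the red drawbar fork is pushed in by more than 7 mm (height (world z) of tow_clip_top below 0.104 m).
It also fails if it takes over 32 s, if anything falls off the work surface, if the arm or the gripper's body presses on something with over 40 N, if the wrist force passes 120 N, or if a joint passes its speed limit or range.

## Working session

There is one attempt and no reset: what is moved stays moved. The work goes in short steps, Python scripts to look and compute and a shell command to move; the robot and the scene stay as the last step left them, time stands still between calls to the robot, and variables do not carry over. Pictures are saved under pics/ and viewed, at most 10 in all, crops included, and the job is handed in when it is done.

```bash
mkdir -p pics; cat > h.py <<'E'
import numpy as np, cv2
from scipy.spatial.transform import Rotation as R
from bench import manip
def cloud(im):
    d=im["range_z"]; h,w=d.shape; f=h/2/np.tan(np.radians(im["vertical_fov"])/2)
    K=np.array([[f,0,im["cx"]],[0,f,im["cy"]],[0,0,1]])
    v,u=np.mgrid[:h,:w]
    p=cv2.undistortPoints(np.stack([u,v],-1).reshape(-1,1,2).astype(float),K,np.array(im["dist_coeffs"],float)).reshape(h,w,2)
    c=np.stack([p[...,0]*d,-p[...,1]*d,-d],-1)
    return R.from_quat(im["orientation"]).apply(c.reshape(-1,3)).reshape(h,w,3)+np.array(im["xyz"])
E
python3 - <<'E'
from h import *
import pickle
for n in("scene","top"):
    im=manip.get_image(n); pickle.dump(im,open(n+".pkl","wb"))
    cv2.imwrite(f"pics/{n}.png",cv2.resize(im["color"][...,::-1],(800,600)))
    print(n,im["xyz"],im["vertical_fov"],im["dist_coeffs"])
print(manip.sense())
E
```

```text
scene [ 0.25164631 -0.67458427  0.75109122] 53.36790289854236 [-0.01356546  0.          0.          0.          0.        ]
top [ 0.49841348 -0.00389533  1.07527358] 48.578843315757034 [-0.0463468  0.         0.         0.         0.       ]
{'clock': 0.1, 'joint_positions': array([-1.44707381e+00,  2.21170419e-01,  1.52749542e+00,  2.38790127e-05,
        1.39470439e+00, -1.26080141e-01]), 'joint_vel': array([ 1.18539784e-04, -1.60584858e-03, -1.79462906e-03,  1.51911486e-03,
        1.45415647e-03, -6.29146864e-05]), 'joint_efforts': array([ 7.28313280e-04, -4.98248541e+01, -3.90545940e+01, -2.38203647e-04,
        5.74461592e-03,  1.09833013e-05]), 'ee_pos': array([ 0.15445614, -0.60505138,  0.23029497]), 'ee_rot': array([ 9.92209834e-01,  1.24574699e-01,  1.28007086e-05, -8.88770557e-04]), 'contact_force': array([ 0.60676088, -0.07602641, -0.21658368]), 'torque': array([-0.00074105, -0.01823851, -0.01968101]), 'grip_force': 0.0, 'grip_width': 0.9992428488038826}
```

View pics/scene.png

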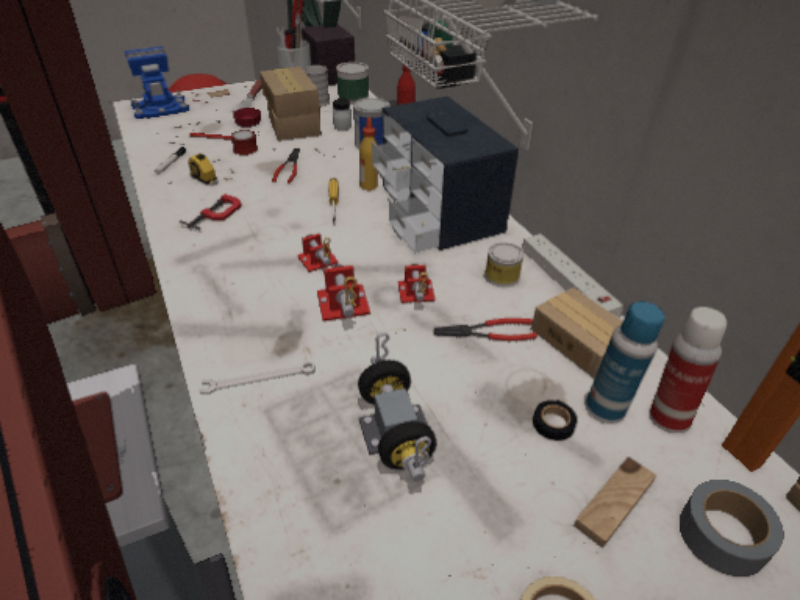

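View pics/top.png

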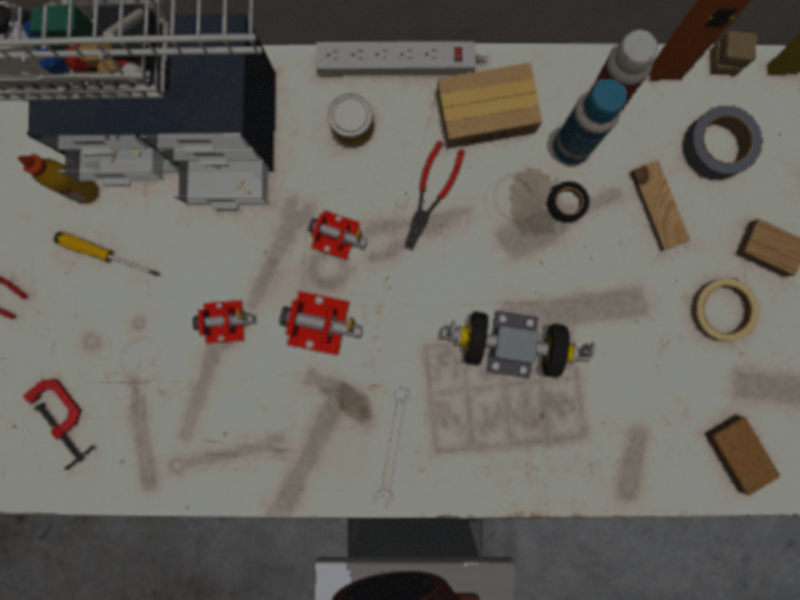

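The top view (800x600) shows the undercarriage at about (515,343). Its left clip is near (448,334) and its right clip near (587,350). The largest red fork is at (320,323) with its brass clip near (352,328), to the left of the undercarriage. The two smaller forks are look-alikes.

```bash
python3 - <<'E'
from h import *
import pickle
for n in("scene","top"):
    im=pickle.load(open(n+".pkl","rb")); P=cloud(im); X=P.reshape(-1,3); ok=(im["range_z"].ravel()>0)
    C=im["color"].reshape(-1,3).astype(int)
    print(n,"table",np.median(X[ok&(abs(X[:,0]-.5)<.2)&(abs(X[:,1])<.3)&(X[:,2]<.03),2]))
    m=(ok&(X[:,2]>.075)&(X[:,2]<.13)&(X[:,0]>.3)&(X[:,0]<.62)&(abs(X[:,1])<.45)).reshape(P.shape[:2]).astype(np.uint8)
    k,l,s,c=cv2.connectedComponentsWithStats(m,connectivity=8)
    for i in range(1,k):
        q=X[(l==i).ravel()]
        if len(q)>2: print(i,len(q),c[i].round(),"mean",q.mean(0).round(4),"lo",q.min(0).round(3),"hi",q.max(0).round(3))
    # yellow hubs / crop
    cr=im["color"][195:240,270:390] if n=="top" else im["color"][205:310,210:290]
    cv2.imwrite(f"pics/{n}_c.png",cv2.resize(cr[...,::-1],None,fx=6 if n=="top" else 5,fy=6 if n=="top" else 5,interpolation=cv2.INTER_CUBIC))
    # axle: dark tyre tops
    t=ok&(X[:,2]>.06)&(X[:,2]<.09)&(C.max(1)<60)&(abs(X[:,0]-.45)<.1)&(X[:,1]<0.05)&(X[:,1]>-.35)
    for y in np.array_split(np.sort(X[t,1]),1): pass
    q=X[t]
    if len(q):
        mid=(q[:,1].min()+q[:,1].max())/2
        for w in(q[q[:,1]>mid],q[q[:,1]<=mid]): print("tyre",len(w),np.median(w,0).round(4),w.min(0).round(3),w.max(0).round(3))
E
```

```text
scene table 0.0006994938903442938
1 8 [209. 153.] mean [0.5413 0.2625 0.0797] lo [0.535 0.258 0.078] hi [0.547 0.266 0.081]
2 48 [224. 183.] mean [0.5232 0.0917 0.0942] lo [0.514 0.088 0.077] hi [0.536 0.095 0.113]
3 54 [244. 218.] mean [ 0.5175 -0.0593  0.0956] lo [ 0.508 -0.063  0.077] hi [ 0.527 -0.055  0.111]
4 173 [245. 236.] mean [ 0.5024 -0.1006  0.0808] lo [ 0.478 -0.114  0.075] hi [ 0.531 -0.084  0.088]
5 313 [263. 278.] mean [ 0.4842 -0.2315  0.0841] lo [ 0.458 -0.265  0.075] hi [ 0.512 -0.205  0.112]
tyre 312 [ 0.499  -0.1037  0.0761] [ 0.467 -0.115  0.06 ] [ 0.539 -0.083  0.088]
tyre 367 [ 0.478  -0.2237  0.078 ] [ 0.447 -0.238  0.06 ] [ 0.521 -0.204  0.087]
top table 0.0004986853361319543
1 14 [153. 201.] mean [0.5422 0.2628 0.0804] lo [0.535 0.261 0.075] hi [0.549 0.265 0.083]
2 30 [223. 207.] mean [0.5261 0.0938 0.1017] lo [0.516 0.09  0.076] hi [0.536 0.097 0.113]
3 238 [305. 216.] mean [ 0.506  -0.0957  0.0809] lo [ 0.478 -0.11   0.075] hi [ 0.532 -0.081  0.089]
4 22 [289. 210.] mean [ 0.5196 -0.0562  0.1065] lo [ 0.511 -0.058  0.079] hi [ 0.529 -0.054  0.113]
5 238 [358. 224.] mean [ 0.4871 -0.218   0.0808] lo [ 0.46  -0.233  0.075] hi [ 0.516 -0.203  0.089]
6 41 [378. 224.] mean [ 0.4874 -0.2602  0.098 ] lo [ 0.478 -0.264  0.076] hi [ 0.499 -0.257  0.113]
tyre 342 [ 0.5042 -0.0946  0.0789] [ 0.469 -0.111  0.061] [ 0.542 -0.053  0.089]
tyre 360 [ 0.4876 -0.2161  0.0786] [ 0.45  -0.261  0.06 ] [ 0.523 -0.201  0.089]
```

View pics/top_c.png

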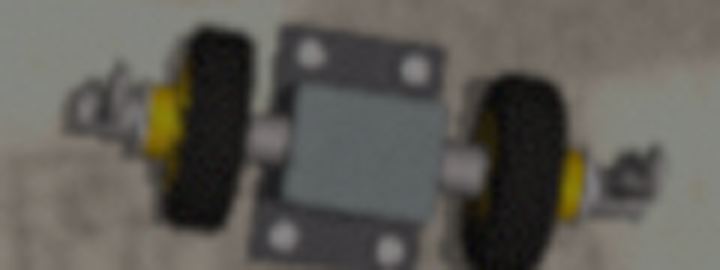

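View pics/scene_c.png

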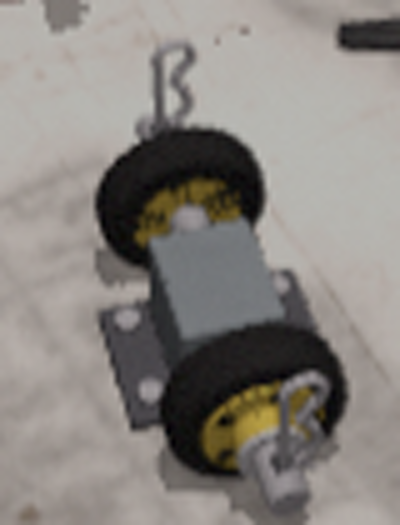

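Both cameras agree. The left clip is at about (0.520,-0.057), the right at (0.4875,-0.260), and the tow clip at (0.525,0.093), well clear at 150 mm from the left one. The axle is yawed by about -9°.

```bash
python3 -m crank '[0,0,0,0,0,0,0.975, 0,0,0,0,0,0,0.975, 0,0,0,0,0,0,0.975, 0,0,0,0,0,0,0.975, 0,0.5,-0.72,0,0,0,0, 0,0.5,-0.72,0,0,0,0, 0,0.5,-0.72,0,0,0,0, 0,0.5,-0.72,0,0,0,0, 0,0.5,-0.72,0,0,0,0, 0,0.5,-0.72,0,0,0,0]'
cat > rel.py <<'E'
import sys
from h import *
s=manip.sense(); r=R.from_quat(s["ee_rot"]); t=np.array([float(a) for a in sys.argv[1:4]])
print("clock",s["clock"],"pos",s["ee_pos"].round(4),"F",s["contact_force"].round(1),"grip",round(s["grip_width"],2))
print("x dir",r.as_matrix()[:,0].round(3),"z dir",r.as_matrix()[:,2].round(3),"shift units",(r.inv().apply(t-s["ee_pos"])/.04).round(3))
E
python3 rel.py .4875 -.26 .14
```

```text
clock: 1.35
ee_pos: [0.3008, -0.4527, 0.2308]
ee_rot: [0.997, -0.079, -0.0, -0.0]
contact_force: [0.2, -0.4, -0.5]
grip_width: 0.001
grip_force: 0.0
clock 1.35 pos [ 0.3008 -0.4527  0.2308] F [ 0.2 -0.4 -0.5] grip 0.0
x dir [ 0.987 -0.158 -0.   ] z dir [-0.     0.001 -1.   ] shift units [ 3.847 -5.494  2.272]
```

```bash
python3 -m crank '[0,0.55,-0.78,0,0,0,0, 0,0.55,-0.78,0,0,0,0, 0,0.55,-0.78,0,0,0,0, 0,0.55,-0.78,0,0,0,0, 0,0.55,-0.78,0,0,0,0, 0,0.55,-0.78,0,0,0,0, 0,0.45,-0.7,0,0,0,0, 0,0,0,0.8,0,0,0, 0,0,0,0.8,0,0,0, 0,0,0,0,0,0,0]'
python3 rel.py .4875 -.26 .087
python3 - <<'E'
from h import *
for n in("scene","wrist"):
    im=manip.get_image(n); cr=im["color"][180:340,180:340] if n=="scene" else im["color"]
    cv2.imwrite(f"pics/{n}2.png",cv2.resize(cr[...,::-1],(600,600) if n=="scene" else (600,450),interpolation=cv2.INTER_CUBIC))
E
```

```text
clock: 2.6
ee_pos: [0.4804, -0.2634, 0.164]
ee_rot: [0.997, -0.079, -0.003, -0.002]
contact_force: [-0.3, -0.1, 0.1]
grip_width: -0.003
grip_force: 0.0
clock 2.6 pos [ 0.4804 -0.2634  0.164 ] F [-0.3 -0.1  0.1] grip -0.0
x dir [ 0.987 -0.158 -0.006] z dir [-0.006  0.004 -1.   ] shift units [ 0.174 -0.106  1.925]
```

View pics/scene2.png

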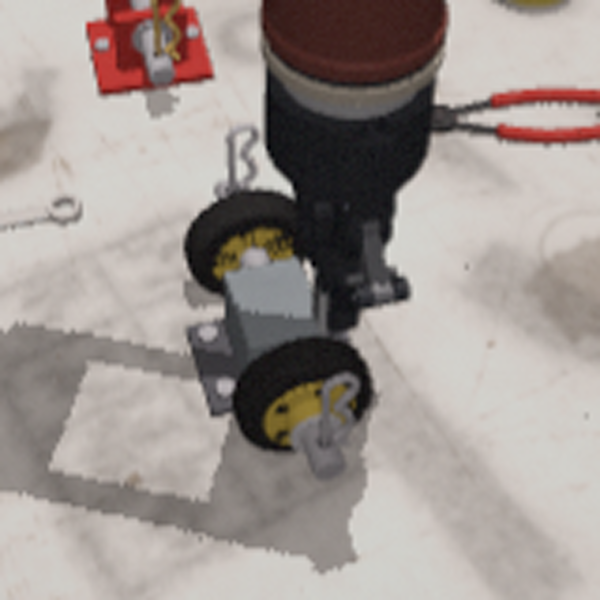

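View pics/wrist2.png

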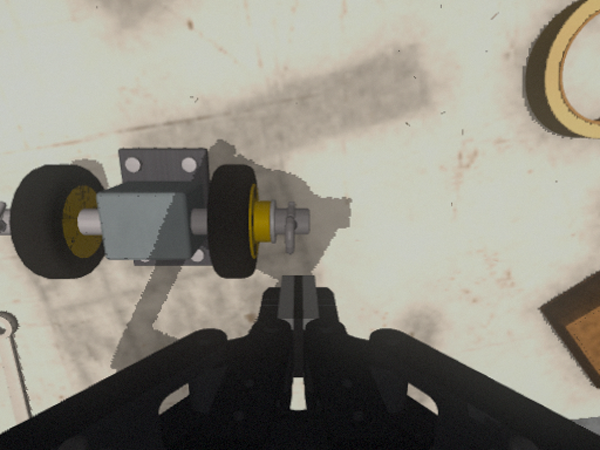

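The wrist view shows the right clip at (292,225), laterally in line with the shut fingertips at (298,285). In the scene view the fingertips hang above and behind the clip, as expected for their height. I'll refine from the wrist depth.

```bash
python3 - <<'E'
from h import *
im=manip.get_image("wrist"); X=cloud(im).reshape(-1,3)
for c in([.4875,-.26],[.52,-.057]):
    q=X[(im["range_z"].ravel()>0)&(abs(X[:,:2]-c).max(1)<.018)&(X[:,2]>.095)&(X[:,2]<.125)]
    if len(q):
        t=q[q[:,2]>q[:,2].max()-.008]; print(len(q),q.mean(0).round(4),q.min(0).round(4),q.max(0).round(4),t.mean(0).round(4))
E
python3 rel.py .4875 -.26 .087
```

```text
229 [ 0.489  -0.26    0.1069] [ 0.4763 -0.2631  0.0952] [ 0.498  -0.2559  0.112 ] [ 0.4882 -0.2598  0.1083]
clock 2.75 pos [ 0.483  -0.2657  0.1687] F [ 0.7  0.2 -0.6] grip 0.0
x dir [ 0.987 -0.158  0.001] z dir [ 0.001 -0.001 -1.   ] shift units [ 0.087 -0.16   2.041]
```

```bash
python3 -m crank '[0,0.1,-0.15,0,0,0,0, 0,0,0,0.6,0,0,0, 0,0,0,0.6,0,0,0, 0,0,0,0.13,0,0,0, 0,0,0,0.13,0,0,0, 0,0,0,0.13,0,0,0, 0,0,0,0.13,0,0,0, 0,0,0,0.13,0,0,0, 0,0,0,0.13,0,0,0, 0,0,0,0,0,0,0]'
python3 rel.py .4877 -.26 .087
```

```text
clock: 4.0
ee_pos: [0.487, -0.2596, 0.0875]
ee_rot: [0.997, -0.079, -0.0, -0.0]
contact_force: [0.3, 0.2, -0.1]
grip_width: -0.002
grip_force: 0.0
clock 4.0 pos [ 0.487  -0.2596  0.0875] F [ 0.3  0.2 -0.1] grip -0.0
x dir [ 0.987 -0.158 -0.001] z dir [-0.001  0.001 -1.   ] shift units [0.019 0.007 0.013]
```

Zero force at z = 87.5 mm means the clip has snapped home. Lifting and crossing to the left clip.

```bash
python3 -m crank '[0,0,0,-0.8,0,0,0, 0,0,0,-0.7,0,0,0, 0,0,-0.73,0,0,0,0, 0,0,-0.73,0,0,0,0, 0,0,-0.73,0,0,0,0, 0,0,-0.73,0,0,0,0, 0,0,-0.73,0,0,0,0, 0,0,-0.73,0,0,0,0, 0,0,-0.73,0,0,0,0, 0,0,0,0,0,0,0]'
python3 - <<'E'
from h import *
im=manip.get_image("wrist"); X=cloud(im).reshape(-1,3)
for c in([.4875,-.26],[.52,-.057]):
    q=X[(im["range_z"].ravel()>0)&(abs(X[:,:2]-c).max(1)<.018)&(X[:,2]>.08)&(X[:,2]<.125)]
    if len(q):
        t=q[q[:,2]>q[:,2].max()-.008]; print(len(q),q.min(0).round(4),q.max(0).round(4),t.mean(0).round(4))
E
python3 rel.py .5203 -.0567 .087
```

```text
clock: 5.25
ee_pos: [0.5197, -0.0565, 0.1481]
ee_rot: [0.997, -0.078, 0.0, -0.0]
contact_force: [0.0, -0.1, 0.0]
grip_width: -0.002
grip_force: 0.0
269 [ 0.5096 -0.0599  0.0961] [ 0.53   -0.0528  0.1117] [ 0.5204 -0.0565  0.1081]
clock 5.3 pos [ 0.5197 -0.0575  0.1482] F [ 0.9  0.4 -1.1] grip 0.0
x dir [ 0.988 -0.156  0.   ] z dir [ 0. -0. -1.] shift units [ 0.012 -0.023  1.529]
```

```bash
python3 -m crank '[0,0,0,0.35,0,0,0, 0,0,0,0.35,0,0,0, 0,0,0,0.14,0,0,0, 0,0,0,0.14,0,0,0, 0,0,0,0.14,0,0,0, 0,0,0,0.14,0,0,0, 0,0,0,0.14,0,0,0, 0,0,0,0.12,0,0,0, 0,0,0,0,0,0,0, 0,0,0,0,0,0,0]'
python3 -m crank '[0,0,0,-0.9,0,0,0, 0,0,0,-0.9,0,0,0, 0,0,0,-0.9,0,0,0, 0,-0.8,0.5,-0.5,0,0,0, 0,-0.8,0.5,0,0,0,0, 0,-0.8,0.5,0,0,0,0, 0,-0.8,0.5,0,0,0,0, 0,-0.6,0.5,0,0,0,0, 0,0,0,0,0,0,0, 0,0,0,0,0,0,0]'
python3 - <<'E'
from h import *
for n in("scene","top","wrist"):
    im=manip.get_image(n); X=cloud(im).reshape(-1,3)
    for c in([.4877,-.26],[.5203,-.0567],[.525,.093]):
        q=X[(im["range_z"].ravel()>0)&(abs(X[:,:2]-c).max(1)<.014)&(X[:,2]>.06)&(X[:,2]<.13)]
        print(n,c,len(q),q[:,2].max().round(4) if len(q) else None)
    if n=="scene": cv2.imwrite("pics/end.png",cv2.resize(im["color"][160:340,160:340,::-1],(600,600),interpolation=cv2.INTER_CUBIC))
E
```

```text
clock: 6.55
ee_pos: [0.5195, -0.058, 0.0872]
ee_rot: [0.997, -0.079, -0.0, -0.0]
contact_force: [0.4, -0.2, -0.3]
grip_width: 0.001
grip_force: 0.0
clock: 7.8
ee_pos: [0.3541, -0.1327, 0.2156]
ee_rot: [0.997, -0.079, 0.0, 0.0]
contact_force: [0.0, -0.9, -0.2]
grip_width: 0.001
grip_force: 0.0
scene [0.4877, -0.26] 61 0.0877
scene [0.5203, -0.0567] 42 0.0875
scene [0.525, 0.093] 65 0.1115
top [0.4877, -0.26] 36 0.0897
top [0.5203, -0.0567] 24 0.0911
top [0.525, 0.093] 35 0.1118
wrist [0.4877, -0.26] 104 0.0826
wrist [0.5203, -0.0567] 108 0.083
wrist [0.525, 0.093] 0 None
```

View pics/end.png

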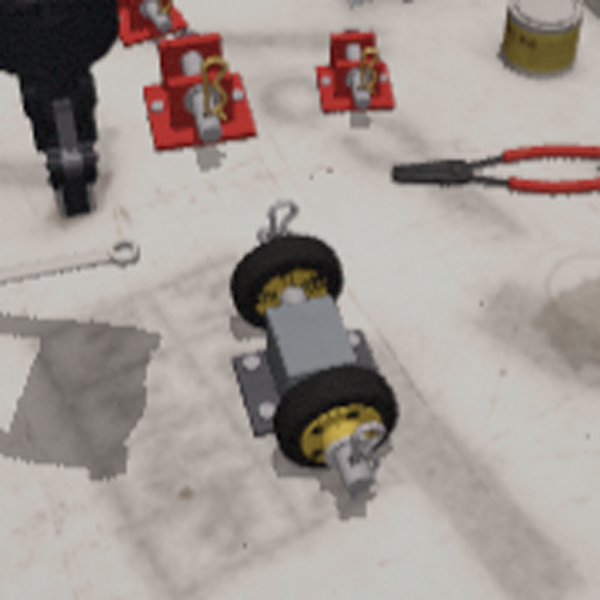

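The picture shows both steel clips down over the axle, at (280,215) and (360,445). The brass clip at (213,85) still stands high, and the arm is clear of everything.

```bash
python3 -c "
from bench import manip
print(manip.finish_job())"
```

```text
the job is handed in; nothing more can be done
None
```

I pushed both steel R-clips home (tops about 88–91 mm up in the scene and top cameras), left the brass tow clip untouched at about 111 mm, and handed the job in at about 8 s with the arm clear; no verdict came back.

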